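# Park the transit screw and open the drawer

## Task

The top drawer of the teal drawer unit is locked by the spring-loaded captive screw on the unit's top. Pull the screw's knob straight up against its spring until its thread meets the bushing, screw it anticlockwise until it is fully home and stays up by itself, going by feel so that the thread is never strained and the screw ends snug, not overtightened; then slide the top drawer out more than halfway and let go. Never drag the drawer against the locking pin, and leave the two lower drawers and everything else on the desk as they are.

Things in the scene. Friction and masses are not known exactly. Their poses are not given: they have to be found in the camera images.
- unit: teal plastic drawer unit, 190 mm deep (x), 200 mm wide (y), 165 mm high, fixed to the desk; origin at the centre of its underside; x points from its front to its back (drawers slide out along -x), y to its left seen from the front, z up. The front is 95 mm from the origin towards -x. Three drawers one above the other, each with a pull tab
- bushing_top (a point): middle of the upper face of the steel bushing on the unit's top: 25 mm diameter (flange 33 mm at its foot, 3 mm high), standing 16 mm above the unit's top, 65 mm behind the unit's front, on its centre line. The screw comes up out of it. Same axes as the unit
- knob (a point): centre of the screw's knob: a knurled upright metal cylinder 30 mm in diameter, 22 mm high, with a driver slot in its top. While the screw is down the knob sits on the bushing: this point is then 11 mm above the bushing's upper face and 27 mm above the unit's top. Parked fully home it stays about 13 mm higher than that
- transit_screw: the captive screw: knob, threaded stem and 7 mm locking pin; origin on its axis at the knob's underside, z up. It takes 5 N to start it up against its spring, 9 N at 13 mm lift. When down its pin is 10.5 mm deep in a hole in the top drawer. Pulling alone lifts it about 10 mm, where it meets the thread's mouth. Let go short of the thread it springs back; let go in the thread it stays
- bushing: the bushing; origin mid upper face. Its inner thread: with a light pull on the screw and a turn anticlockwise (seen from above) the screw slips in within 1 rad, then rises 2.9 mm per rad as it turns, with 2 mm axial play, until home after 1.7 rad more. Over 25 N between screw and thread (pulled too hard, or held from rising while turned) strains it; the spring alone gives 8 N
- thread_stop: the hidden shoulder inside the bushing that stops the turning screw when it is fully home (origin as the bushing); snug is felt as the turning resistance rising from about 0.06 N m; more than 40 N on it, which is a torque of 0.34 N m on the knob, overtightens the screw
- top_drawer: the top drawer: slides out along the unit's -x, 110 mm of travel, about 1.5 N; it can move only when the screw is up by 11 mm or more. Origin on the unit's centre line
- top_pull (a point): centre of the top drawer's pull tab, a block 18 mm wide (y) and 16 mm high that stands 29.5 mm out from the drawer's front; this point is 16 mm out from the front and 24 mm below the unit's top
- middle_pull (a point): centre of the middle drawer's pull tab, same shape, 51 mm lower
- bottom_pull (a point): centre of the bottom drawer's pull tab, same shape, 103 mm lower
- steel_cup: stainless steel cup, 76 mm across, 95 mm tall, open on top; origin at the centre of its underside
- pencil_pot: beige ceramic pot 86 mm across and 95 mm tall with five pencils standing in it, 180 mm tall in all; origin at the centre of its underside
- dice: chunky white plastic dice, 28 mm cube, lying on the drawer unit's top near its back; origin at the centre of its underside
- clothes_peg: wooden clothes peg with a steel spring, 75 x 20 x 10 mm, lying flat on the desk; origin at the middle of its underside
- pencil: pencil, 170 x 8 mm, lying on the desk; origin at the middle of its underside
- eraser: white eraser 45 x 22 x 13 mm on the desk; origin at the centre of its underside
- tape_roll: roll of clear tape, 60 mm across, 22 mm tall, lying flat on the desk; origin at the centre of its underside

How it is judged:
On the way, in this order (a step that is already met when the one before it is completed fails the run):
1. the screw is pulled up by at least 7 mm (z of knob in the frame of unit above 0.199 m), for 0.1 s.
2. the screw is let go and stays up in its thread, at least 11.5 mm above its down position (z of knob in the frame of unit above 0.2035 m and contact force between the fingers and transit_screw below 0.1 N), for 0.2 s.
3. the top drawer is out by more than 60 mm of its 110 mm (x of top_pull in the frame of unit below -0.171 m), for 0.1 s.
At the end, for the whole second after the job is handed in: the screw stays up by itself at least 11.5 mm above its down position (fully home is about 13 mm), and the top drawer stands still, out by more than 60 mm of its 110 mm (z of knob in the frame of unit above 0.2035 m and x of top_pull in the frame of unit below -0.171 m and linear speed of each of top_drawer, transit_screw below 0.01 m/s); the robot touches nothing.
It fails at once if the thread is strained: more than 25 N between the screw and the bushing (contact force between transit_screw and bushing above 25 N).
It fails at once if the screw is overtightened: more than 40 N (0.34 N m of torque) against its stop (contact force between transit_screw and thread_stop above 40 N).
It fails at once if the top drawer is dragged against the locking pin with more than 15 N (contact force between top_drawer and transit_screw above 15 N).
It fails at once if a lower drawer is moved more than 10 mm (distance of any of middle_pull, bottom_pull from where it was at the start of the episode above 0.01 m).
It fails at once if a thing that does not belong to the job is moved more than 20 mm (distance of any of steel_cup, pencil_pot, dice, clothes_peg, pencil, eraser, tape_roll from where it was at the start of the episode above 0.02 m).
It also fails if it takes over 67 s, if anything falls off the work surface, if the arm or the gripper's body presses on something with over 40 N, if the wrist force passes 120 N, or if a joint passes its speed limit or range.

## Robot

A 6-joint arm with a two-finger parallel gripper is mounted at the origin on the work surface. World frame = base frame: x ahead of the robot, y to its left, z up, the work surface at z = 0. Lengths are in m, angles in rad, forces in N, time in s.
With the tool pointing down it reaches from about 0.425 to 1.125 m from the base axis. Payload 14.9 kg.
Tool frame: the origin (TCP) lies on the centre line of the jaws, within the pads' length; the fingertips stand 14 mm ahead of it and the grasp point (between the pads) lies 5 mm behind it; z points along the fingers, y is the line along which they close (so a half turn about z gives the same grasp; the last joint's range is limited). The gripper opens to 91 mm and grips with 3 to 60 N. Pads are 32 mm wide; open, the fingers measure 118 mm over their backs; the gripper's body (76 mm by 178 mm) begins 60 mm behind the grasp point.
Start: joints at [-1.348, 0.379, 1.734, -0, 1.028, -0.033], TCP at [0.177, -0.677, 0.228] pointing down, gripper open.
Joint ranges: [-2.77, 2.77], [-0.74, 2.19], [0, 2.66], [-1.06, 4.2], [0.31, 2.87], [-3.08, 3.08]. Speed limits (rad/s): [1.89, 1.89, 2.39, 3.14, 3.14, 3.14].

## Interface

Orientations are given as a unit quaternion [x, y, z, w].
In Python, from bench import get_obs, get_image, order gives the robot as it stands.
- The arm moves only by the tool jog_arm, never from a script. Its argument "series" is text: rows parted by semicolons, each of 4 numbers parted by spaces: the shift along the tool's x, y, z in m, then the turn about the tool's z in degrees. A call has 1 to 12 rows; each row shifts and turns the commanded pose from where the row before left it, along the tool's axes as they then stand; what a row does not reach is not made up. A row lasts 1/10 s, in which the tool goes at most 50 mm and 8.59 degrees, less where a joint would pass 70% of its speed; a pose out of reach is approached as far as the arm can. A call is refused whole if a number of a shift passes 0.05 or a number of a turn 8.59, either way. A call with a gripper value outside its range is refused whole. "grip" is the opening, from 0 (shut) to 1 (fully open), set as the call begins (left out, the last holds). The fingers move at their own pace and stop on an object; "force" is the grip in N (left out, the last holds). Time passes only in rows, so rows that do not move let the fingers close. It gives the time, the measured TCP pose, the force, the opening and the grip force at its end, in the units of the state.
- get_obs(): the state, without advancing time (a new reading comes with each control period).
- get_image(name): name is "scene" or "top" or "wrist"; returns a dict with "color" (400x640x3 uint8, blue, green, red), "intrinsics" (3x3 intrinsics, pixels), "cam_to_world" (4x4, takes a point from camera to world coordinates); the wrist camera has in their place "mount" (4x4, takes a point from camera to tool coordinates, whose origin is the TCP and whose axes are the flange's). Camera axes: x right, y up, looking along -z (the intrinsics and any distortion apply to the point x, -y, -z); pixel columns grow to the right and rows downward; lengths in m; the calibration is good to about 2 mm. A picture is of the moment at which its call begins: read the wrist's pose just before it. There is no depth.
- order.close_job(): hands the job in; it is judged then, once.
The state is a dict: "clock": time; "joint_positions": joint angles; "qvel": joint speeds; "joint_efforts": joint torques, N m; "tcp_pos": TCP position; "eef_rot": TCP orientation; "wrist_force": force on the tool from outside, world axes, zero at the start; "ft_torque": the same for the moment, N m; "gripper_width": finger opening in m; "grasp_force": force on a finger pad.
Only numpy, scipy, OpenCV 4.12 (cv2) and the standard library are available. Lean on these libraries where they do the work, as an engineer would, in place of code of your own. Each camera call takes 0.05 s, during which the arm holds its last target. There are 200 camera calls.

## Working session

There is one attempt and no reset: what is moved stays moved. The work goes in short steps, Python scripts to look and compute and a tool call to move; the robot and the scene stay as the last step left them, time stands still between calls to the robot, and variables do not carry over. Pictures are saved under pics/ and viewed, at most 10 in all, crops included, and the job is handed in when it is done.

Besides the shell and the picture viewer there is one more tool, called after "Request:" in YAML: its name, and indented under it one key for each argument. jog_arm: Moves the arm, as the interface text tells. Its arguments: {"type":"object","properties":{"series":{"type":"string"},"grip":{"type":"number"},"force":{"type":"number"}},"required":["series"]}

```bash
mkdir -p pics; python3 - <<'E'
from bench import get_obs,get_image
import cv2,numpy as np
o=get_obs();print({k:np.round(v,3).tolist() for k,v in o.items()})
for n in("scene","top"):
    im=get_image(n);cv2.imwrite(f"pics/{n}0.png",im["color"]);np.savez(f"{n}0.npz",**im)
    print(n,im["intrinsics"].round(1).tolist(),im["cam_to_world"].round(3).tolist(),[k for k in im])
E
```

```text
{'clock': 0.0, 'joint_positions': [-1.348, 0.379, 1.735, 0.0, 1.029, -0.033], 'qvel': [0.0, 0.002, -0.001, 0.001, 0.001, -0.001], 'joint_efforts': [-0.007, -76.375, -43.437, 0.065, 0.042, -0.0], 'tcp_pos': [0.177, -0.677, 0.227], 'eef_rot': [0.992, 0.128, -0.0, -0.001], 'wrist_force': [-0.231, 0.298, 0.067], 'ft_torque': [0.02, -0.013, 0.012], 'grasp_force': 0.0, 'gripper_width': 0.091}
scene [[363.3, 0.0, 314.9], [0.0, 363.3, 191.6], [0.0, 0.0, 1.0]] [[-0.258, -0.644, 0.72, 1.243], [0.966, -0.187, 0.179, 0.16], [0.019, 0.742, 0.67, 0.754], [0.0, 0.0, 0.0, 1.0]] ['color', 'intrinsics', 'cam_to_world']
top [[388.6, 0.0, 312.1], [0.0, 388.6, 199.9], [0.0, 0.0, 1.0]] [[0.022, 0.988, -0.152, 0.403], [-1.0, 0.02, -0.016, -0.001], [-0.013, 0.152, 0.988, 1.151], [0.0, 0.0, 0.0, 1.0]] ['color', 'intrinsics', 'cam_to_world']
```

View pics/scene0.png

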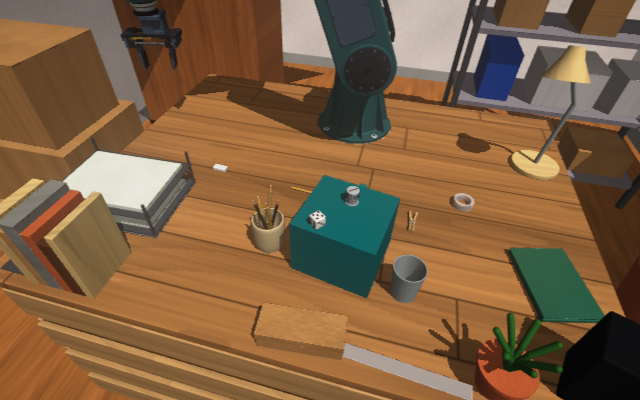

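View pics/top0.png

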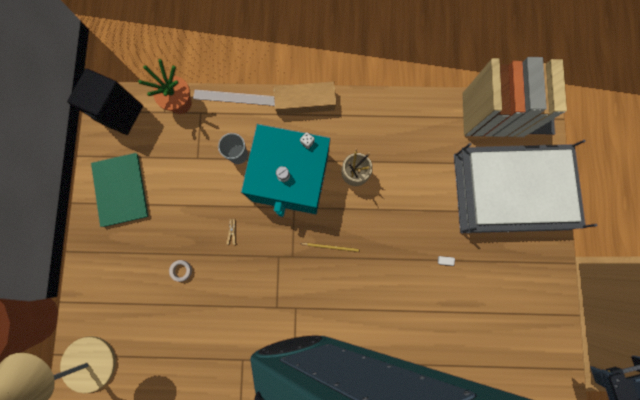

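The top view shows the teal unit (corners near (258,126), (329,136)), knob at (283,173), pull tab at (279,208). The dice is at (307,140), the cup at (232,147) and the pot at (357,168). The unit's front faces the robot.

```bash
cat > h.py <<'E'
import numpy as np,cv2
def ray(K,T,p,z):
    d=T[:3,:3]@np.array([(p[0]-K[0,2])/K[0,0],-(p[1]-K[1,2])/K[1,1],-1.]); c=T[:3,3]
    return c+d*(z-c[2])/d[2]
E
python3 - <<'E'
from h import *
for n in("top","scene"):
    d=np.load(n+"0.npz");K,T,c=d["intrinsics"],d["cam_to_world"],d["color"]
    hsv=cv2.cvtColor(c,cv2.COLOR_BGR2HSV)
    m=cv2.inRange(hsv,(80,120,30),(100,255,255))
    box=(slice(100,230),slice(230,345)) if n=="top" else (slice(165,300),slice(280,410))
    mm=np.zeros_like(m);mm[box]=m[box]
    v=hsv[...,2][mm>0];print(n,np.percentile(v,[5,25,50,75,95]))
    t,_=cv2.threshold(v.reshape(-1,1),0,255,cv2.THRESH_OTSU);print("otsu",t)
    top=((mm>0)&(hsv[...,2]>t)).astype(np.uint8)
    top=cv2.morphologyEx(top,cv2.MORPH_OPEN,np.ones((5,5)))
    cs=max(cv2.findContours(top,0,1)[0],key=cv2.contourArea)
    q=cv2.approxPolyDP(cv2.convexHull(cs),5,True)[:,0]
    for p in q: print(p,ray(K,T,p,.165).round(3))
    x0,y0,w,h=(225,110,130,125) if n=="top" else (280,165,130,130)
    cv2.imwrite(f"pics/{n}c.png",cv2.resize(c[y0:y0+h,x0:x0+w],None,fx=4.5,fy=4.5,interpolation=2))
d=np.load("top0.npz");print("knob",ray(d["intrinsics"],d["cam_to_world"],(283,172),.203), "pull",ray(d["intrinsics"],d["cam_to_world"],(279,208),.149))
d=np.load("scene0.npz");print("knob",ray(d["intrinsics"],d["cam_to_world"],(353,188),.203))
E
```

```text
top [ 51. 116. 118. 119. 121.]
otsu 87.0
[257 125] [0.753 0.166 0.165]
[328 138] [ 0.721 -0.023  0.165]
[316 205] [0.542 0.005 0.165]
[242 192] [0.572 0.197 0.165]
scene [ 63.  64. 102. 104. 105.]
otsu 83.0
[323 177] [0.551 0.009 0.165]
[398 198] [0.577 0.2   0.165]
[376 253] [0.757 0.172 0.165]
[292 224] [ 0.727 -0.018  0.165]
knob [0.61845664 0.08903769 0.203     ] pull [0.5346075  0.10136914 0.149     ]
knob [0.61498143 0.09419861 0.203     ]
```

View pics/topc.png

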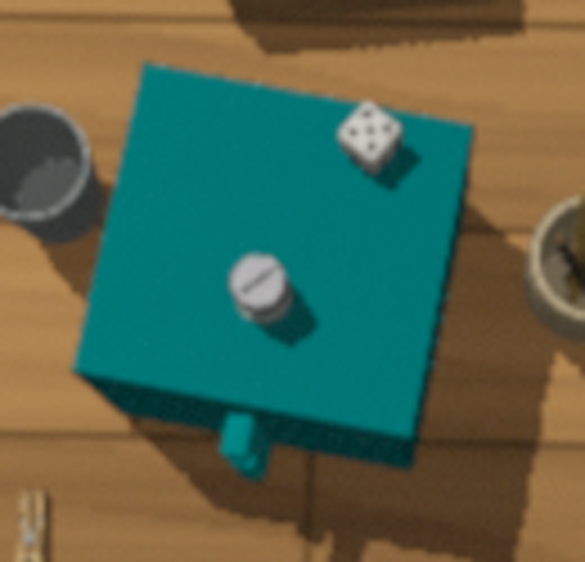

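The crop confirms the knob, on the unit's centre line, and the pull tab on the front. Both views agree: the unit's yaw is about -9° and its front middle is (0.557, 0.103). The knob is at (0.618, 0.092) and the tab at (0.540, 0.106).

Request:
jog_arm:
  series: "0.03 -0.03 -0.008 0;0.031 -0.031 -0.008 0;0.031 -0.031 -0.008 0;0.031 -0.031 -0.008 0;0.031 -0.031 -0.008 0;0.031 -0.031 -0.008 0;0.031 -0.031 -0.008 0;0.031 -0.031 -0.008 0;0.031 -0.031 -0.008 0;0.031 -0.031 -0.008 0"
  grip: 1

```text
clock: 1.1
tcp_pos: [0.3983, -0.2984, 0.3082]
eef_rot: [0.992, 0.127, -0.0, -0.0]
wrist_force: [0.4, -1.2, -0.8]
gripper_width: 0.0914
grasp_force: 0.0
```

Request:
jog_arm:
  series: "0.03 -0.032 0 0;0.031 -0.032 0 0;0.031 -0.032 0 0;0.031 -0.032 0 0;0.031 -0.032 0 0;0.031 -0.032 0 0;0.031 -0.032 0 0;0.031 -0.032 0 0;0.031 -0.032 0 0;0.01 -0.012 0 0;0 0 0 0;0 0 0 0"

```text
clock: 2.3
tcp_pos: [0.6001, 0.0625, 0.3075]
eef_rot: [0.992, 0.128, -0.0, 0.0]
wrist_force: [0.2, -0.9, 0.3]
gripper_width: 0.0911
grasp_force: 0.0
```

```bash
python3 - <<'E'
from h import *
from bench import get_obs,get_image
from scipy.spatial.transform import Rotation as R
o=get_obs();im=get_image("wrist");print([k for k in im],im["mount"].round(3).tolist(),im["intrinsics"].round(1).tolist())
T=np.eye(4);T[:3,:3]=R.from_quat(o["eef_rot"]).as_matrix();T[:3,3]=o["tcp_pos"];T=T@im["mount"]
np.savez("w1.npz",T=T,**im);cv2.imwrite("pics/w1.png",im["color"])
K=im["intrinsics"]; print(o["joint_positions"],o["wrist_force"],o["ft_torque"])
p=np.linalg.inv(T)@np.array([.618,.092,.203,1]);print("expect",K@np.array([p[0],-p[1],-p[2]])/-p[2])
E
```

```text
['color', 'intrinsics', 'mount'] [[-0.0, 0.965, 0.263, 0.074], [1.0, 0.0, -0.001, 0.0], [-0.001, 0.263, -0.965, -0.157], [0.0, 0.0, 0.0, 1.0]] [[279.3, 0.0, 320.1], [0.0, 279.3, 203.6], [0.0, 0.0, 1.0]]
[ 6.52894974e-02  1.41987484e-01  1.88089672e+00 -2.41524230e-04
  1.11958447e+00  1.38002948e+00] [ 0.22377919 -0.86491427  0.3375121 ] [ 0.02203196 -0.01883898  0.03243718]
expect [294.26275972 180.8863616    1.        ]
```

View pics/w1.png

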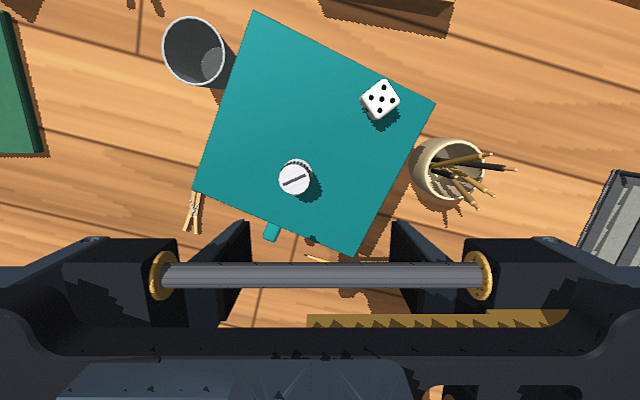

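The wrist view shows the knob's top disc at about (295,179), within 2 px of the prediction. I'll refine it.

```bash
python3 - <<'E'
from h import *
d=np.load("w1.npz");K,T,c=d["intrinsics"],d["T"],d["color"]
hsv=cv2.cvtColor(c,cv2.COLOR_BGR2HSV)
m=np.zeros(c.shape[:2],np.uint8);s=(slice(150,215),slice(260,330))
m[s]=cv2.inRange(hsv[s],(0,0,185),(180,60,255))
m=cv2.morphologyEx(m,cv2.MORPH_CLOSE,np.ones((5,5)))
k=max(cv2.findContours(m,0,1)[0],key=cv2.contourArea);e=cv2.fitEllipse(k);print(e)
P=ray(K,T,e[0],.203);print("knob",P)
# unit top face
m=cv2.inRange(hsv,(80,120,90),(100,255,255));m[235:]=0
m=cv2.morphologyEx(m,cv2.MORPH_OPEN,np.ones((9,9)))
k=max(cv2.findContours(m,0,1)[0],key=cv2.contourArea);q=cv2.approxPolyDP(cv2.convexHull(k),6,True)[:,0]
for p in q: print(p,ray(K,T,p,.165).round(3))
a=.2562;x=np.array([np.cos(a),np.sin(a)]);y=np.array([np.sin(a),-np.cos(a)])
dd=P[:2]-np.array([.6001,.0625]);print("tool shift",dd@x,dd@y)
E
```

```text
((294.5949401855469, 176.3662872314453), (29.76909828186035, 35.96558380126953), 22.84219741821289)
knob [0.62229381 0.09269093 0.203     ]
[252  13] [0.755 0.168 0.165]
[431 101] [ 0.725 -0.021  0.165]
[365 234] [0.571 0.001 0.165]
[266 234] [0.542 0.111 0.165]
[194 189] [0.574 0.198 0.165]
tool shift 0.029119972732535394 -0.02358144150640745
```

Request:
jog_arm:
  series: "0.0134 -0.012 0.01 0;0.0134 -0.012 0.01 0;0 0 0.018 0;0 0 0.018 0;0 0 0.016 0;0 0 0 0;0 0 0 0;0 0 0 0"
  grip: 0.55
  force: 3

```text
clock: 3.15
tcp_pos: [0.621, 0.0931, 0.2368]
eef_rot: [0.992, 0.127, 0.001, 0.0]
wrist_force: [-0.3, -0.4, 1.0]
gripper_width: 0.0502
grasp_force: 0.0
```

```bash
python3 - <<'E'
from h import *
from bench import get_obs,get_image
from scipy.spatial.transform import Rotation as R
o=get_obs();im=get_image("wrist")
T=np.eye(4);T[:3,:3]=R.from_quat(o["eef_rot"]).as_matrix();T[:3,3]=o["tcp_pos"];T=T@im["mount"]
np.savez("w2.npz",T=T,pos=o["tcp_pos"],**im)
K=im["intrinsics"];print(o["tcp_pos"],o["eef_rot"],o["gripper_width"],o["wrist_force"],o["ft_torque"])
cv2.imwrite("pics/w2.png",im["color"][100:340,160:480].repeat(2,0).repeat(2,1))
c=o["tcp_pos"]
p=np.linalg.inv(T)@np.array([c[0],c[1],.203,1]);print("tcp axis at .203 px",K@np.array([p[0],-p[1],-p[2]])/-p[2])
E
```

```text
[0.6209948  0.09307558 0.23676485] [9.91839725e-01 1.27489779e-01 5.61721657e-04 8.82437603e-06] 0.05019939626862927 [-0.33657946 -0.40508553  0.99582796] [-0.00035068 -0.03765886 -0.04289267]
tcp axis at .203 px [319.41301531 232.61332015   1.        ]
```

View pics/w2.png

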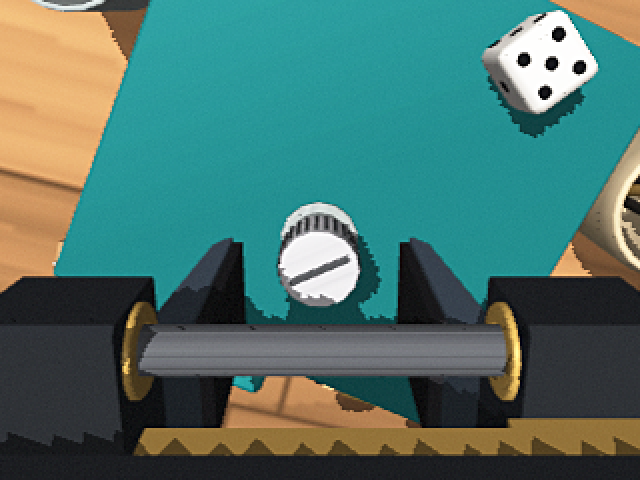

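The knob's disc centre is at about (319.5,233.5) full-frame, and the TCP axis predicts (319.4,232.6). That is centred to within 1 mm, so I'll descend and close lightly.

Request:
jog_arm:
  series: "0 0 0.012 0;0 0 0.012 0;0 0 0.012 0;0 0 0.010 0;0 0 0 0;0 0 0 0"

```text
clock: 3.8
tcp_pos: [0.6204, 0.093, 0.1896]
eef_rot: [0.992, 0.128, -0.0, -0.0]
wrist_force: [0.2, -0.7, -0.2]
gripper_width: 0.0501
grasp_force: 0.0
```

Request:
jog_arm:
  series: "0 0 0 0;0 0 0 0;0 0 0 0;0 0 0 0;0 0 0 0;0 0 0 0"
  grip: 0.2
  force: 3

```text
clock: 4.4
tcp_pos: [0.6206, 0.0936, 0.1904]
eef_rot: [0.992, 0.127, 0.0, -0.0]
wrist_force: [-1.2, 5.5, 1.4]
gripper_width: 0.03
grasp_force: 3.0
```

Request:
jog_arm:
  series: "0 -0.0006 0 0;0 0 0 0;0 0 0 0"

```text
clock: 4.7
tcp_pos: [0.6205, 0.0937, 0.1903]
eef_rot: [0.992, 0.128, 0.0, -0.0]
wrist_force: [-1.2, 2.5, 5.5]
gripper_width: 0.0299
grasp_force: 3.0
```

Request:
jog_arm:
  series: "0 -0.0004 0 0;0 0 0 0;0 0 0 0;0 0 0 0;0 0 0 0"
  force: 18

```text
clock: 5.2
tcp_pos: [0.6205, 0.0937, 0.1903]
eef_rot: [0.992, 0.128, 0.0, 0.0]
wrist_force: [-0.9, -0.8, 5.7]
gripper_width: 0.0298
grasp_force: 18.0
```

```bash
python3 -c "
from bench import get_obs
o=get_obs();print(o['wrist_force'],o['ft_torque'],o['tcp_pos'],o['grasp_force'])"
```

```text
[-0.92358502 -0.78547568  5.66420025] [ 0.01068461  0.11207058 -0.00134933] [0.62052686 0.09374479 0.19031552] 18.000509440898895
```

Request:
jog_arm:
  series: "0 0 -0.0015 0;0 0 -0.0015 0;0 0 -0.0015 0;0 0 -0.0015 0;0 0 -0.001 0;0 0 -0.001 0;0 0 0 0;0 0 0 0"

```text
clock: 6.0
tcp_pos: [0.6204, 0.0938, 0.1975]
eef_rot: [0.992, 0.128, 0.0, 0.0]
wrist_force: [5.0, -0.0, -5.7]
gripper_width: 0.0295
grasp_force: 18.0
```

Request:
jog_arm:
  series: "0 0 -0.001 0;0 0 -0.0005 0;0 0 0 0;0 0 0 0"

```text
clock: 6.4
tcp_pos: [0.6204, 0.0938, 0.199]
eef_rot: [0.992, 0.128, 0.0, 0.0]
wrist_force: [5.6, -0.2, -7.1]
gripper_width: 0.0294
grasp_force: 18.0
```

Request:
jog_arm:
  series: "0 0 -0.0005 0;0 0 -0.0005 0;0 0 0 0;0 0 0 0"

```text
clock: 6.8
tcp_pos: [0.6204, 0.0938, 0.2]
eef_rot: [0.992, 0.128, 0.0, 0.0]
wrist_force: [6.2, -0.3, -7.5]
gripper_width: 0.0292
grasp_force: 18.0
```

Request:
jog_arm:
  series: "0.0006 0 -0.0004 0;0 0 0 0;0 0 0 0"

```text
clock: 7.1
tcp_pos: [0.6204, 0.0938, 0.2004]
eef_rot: [0.992, 0.128, -0.0, 0.0]
wrist_force: [2.8, -3.5, -7.5]
gripper_width: 0.0297
grasp_force: 18.0
```

```bash
python3 -c "
from bench import get_obs
o=get_obs();print(o['wrist_force'],o['ft_torque'],o['tcp_pos'],o['eef_rot'])"
```

```text
[ 2.82333681 -3.45538417 -7.50216469] [-0.64711245 -0.51117433  0.02406072] [0.62043406 0.09382134 0.20036349] [ 9.91832082e-01  1.27549560e-01 -4.48456274e-04  1.75021483e-04]
```

Request:
jog_arm:
  series: "0.0002 0.0004 -0.0005 0;0 0 0 -4;0 0 0 -4;0 0 0 -4;0 0 0 -4;0 0 0 0"

```text
clock: 7.7
tcp_pos: [0.6204, 0.094, 0.2008]
eef_rot: [0.964, 0.265, -0.001, -0.0]
wrist_force: [-0.2, 2.1, -10.8]
gripper_width: 0.0297
grasp_force: 18.0
```

```bash
python3 -c "
from bench import get_obs
o=get_obs();print(o['wrist_force'],o['ft_torque'],o['tcp_pos'],o['eef_rot'])"
```

```text
[ -0.20870956   2.0652598  -10.78679135] [ 0.36247533 -0.04334343  0.08100166] [0.62036154 0.09402941 0.20076877] [ 9.64286801e-01  2.64858972e-01 -7.34246562e-04 -3.89613754e-04]
```

Request:
jog_arm:
  series: "0 0 0 -4;0 0 0 -4;0 0 0 -4;0 0 0 -4;0 0 0 0"

```text
clock: 8.2
tcp_pos: [0.6202, 0.0942, 0.2008]
eef_rot: [0.918, 0.396, -0.001, -0.001]
wrist_force: [-2.0, 5.9, -10.4]
gripper_width: 0.0297
grasp_force: 18.0
```

Request:
jog_arm:
  series: "0 0 0 -4;0 0 0 -4;0 0 0 0"

```text
clock: 8.5
tcp_pos: [0.6201, 0.0943, 0.2008]
eef_rot: [0.889, 0.459, -0.001, -0.001]
wrist_force: [-4.2, 5.2, -11.8]
gripper_width: 0.0297
grasp_force: 18.0
```

Request:
jog_arm:
  series: "0.0002 -0.0006 0 0;0 0 0 -4;0 0 0 -4;0 0 0 -4;0 0 0 0"

```text
clock: 9.0
tcp_pos: [0.6199, 0.0945, 0.201]
eef_rot: [0.836, 0.549, -0.001, -0.001]
wrist_force: [-4.9, 4.0, -8.7]
gripper_width: 0.0297
grasp_force: 18.0
```

```bash
python3 - <<'E'
from h import *
from bench import get_obs,get_image
o=get_obs();im=get_image("wrist")
print(o["tcp_pos"],o["gripper_width"],o["wrist_force"],o["ft_torque"])
cv2.imwrite("pics/w3.png",im["color"][140:340,160:480].repeat(2,0).repeat(2,1))
E
```

```text
[0.61985887 0.09450532 0.20096853] 0.029683542538129017 [-4.92953459  4.00649373 -8.70493345] [0.57315342 0.558276   0.03596406]
```

View pics/w3.png

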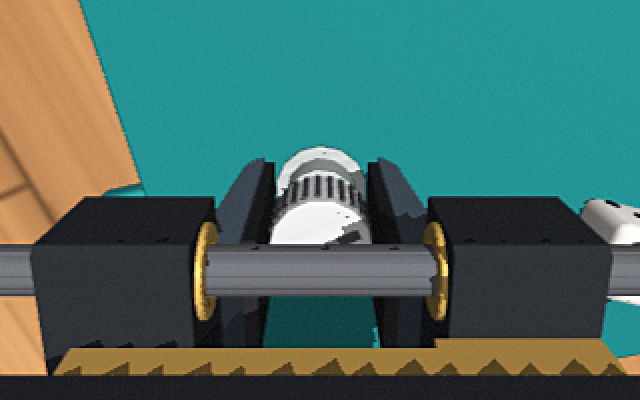

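No slip: the slot is still at about the same angle between the jaws, and the bushing is visible below the raised knob. The pull force has eased, so the thread seems to be engaging.

Request:
jog_arm:
  series: "0.0003 -0.0008 0 0;0 0 -0.0001 -4;0 0 -0.0002 -4;0 0 -0.0002 -4;0 0 0 0"

```text
clock: 9.55
tcp_pos: [0.6196, 0.0947, 0.2016]
eef_rot: [0.774, 0.634, -0.001, -0.0]
wrist_force: [-2.9, -1.6, -9.2]
gripper_width: 0.0295
grasp_force: 18.0
```

Request:
jog_arm:
  series: "0 0 -0.0002 -4;0 0 -0.0002 -4;0 0 -0.0002 -4;0 0 0 0"

```text
clock: 9.95
tcp_pos: [0.6194, 0.0947, 0.2021]
eef_rot: [0.703, 0.711, -0.001, -0.0]
wrist_force: [-4.9, -0.8, -8.2]
gripper_width: 0.0295
grasp_force: 18.0
```

Request:
jog_arm:
  series: "0 -0.0007 0 0;0 0 -0.0002 -4;0 0 -0.0002 -4;0 0 -0.0002 -4;0 0 -0.0002 -4;0 0 0 0"

```text
clock: 10.55
tcp_pos: [0.619, 0.0947, 0.2031]
eef_rot: [0.598, 0.802, -0.0, -0.0]
wrist_force: [-3.9, -2.0, -9.4]
gripper_width: 0.0296
grasp_force: 18.0
```

Request:
jog_arm:
  series: "0 0 -0.0002 -4;0 0 -0.0002 -4;0 0 -0.0002 -4;0 0 -0.0002 -4;0 0 0 0"

```text
clock: 11.05
tcp_pos: [0.6187, 0.0946, 0.2037]
eef_rot: [0.48, 0.877, -0.001, -0.001]
wrist_force: [-5.4, -2.9, -9.4]
gripper_width: 0.0293
grasp_force: 18.0
```

```bash
python3 -c "
from bench import get_obs
o=get_obs();print(o['wrist_force'],o['ft_torque'],o['tcp_pos'],o['eef_rot'],o['joint_positions'][5],o['joint_efforts'][5])"
```

```text
[-5.39679946 -2.87564493 -9.3873655 ] [-0.57108152  0.98955909  0.08529612] [0.61873914 0.09455149 0.20373733] [ 4.80391543e-01  8.77053753e-01 -6.26238224e-04 -5.37279248e-04] -0.4537347610488203 -1.1281582340598106
```

Request:
jog_arm:
  series: "0 -0.0009 0 0;0 0 -0.0001 -4;0 0 -0.0001 -4;0 0 0 0;0 0 0 0"

```text
clock: 11.55
tcp_pos: [0.6186, 0.0944, 0.2042]
eef_rot: [0.419, 0.908, -0.0, -0.0]
wrist_force: [-3.1, -0.2, -9.9]
gripper_width: 0.0294
grasp_force: 18.0
```

```bash
python3 -c "
from bench import get_obs
o=get_obs();print(o['wrist_force'],o['ft_torque'],o['tcp_pos'],o['eef_rot'],o['joint_positions'][5],o['joint_efforts'][5])"
```

```text
[-3.12402566 -0.23949789 -9.90200792] [-0.10548531  0.50136872  0.04450511] [0.61856581 0.09440491 0.2042419 ] [ 4.19036576e-01  9.07969352e-01 -2.31214343e-05 -5.65601657e-05] -0.5918449569228171 -0.135811110958457
```

Request:
jog_arm:
  series: "0 -0.0002 0 0;0 0 -0.0001 -4;0 0 -0.0001 -4;0 0 -0.0001 -4;0 0 0 0"

```text
clock: 12.05
tcp_pos: [0.6184, 0.0942, 0.2045]
eef_rot: [0.32, 0.947, -0.0, -0.0]
wrist_force: [-4.8, -1.3, -9.4]
gripper_width: 0.0296
grasp_force: 18.0
```

```bash
cat > s.py <<'E'
from bench import get_obs
import numpy as np
o=get_obs();q=o['eef_rot']
print('F',o['wrist_force'].round(2),'M',o['ft_torque'].round(3),'p',o['tcp_pos'].round(4),'yaw',np.degrees(2*np.arctan2(q[1],q[0])).round(1),'q6',round(o['joint_positions'][5],3),'e',o['joint_efforts'].round(2)[3:])
a=2*np.arctan2(q[1],q[0]);F=o['wrist_force'];print('tool F',F[0]*np.cos(a)+F[1]*np.sin(a),F[0]*np.sin(a)-F[1]*np.cos(a))
E
python3 s.py
```

```text
F [-4.85 -1.32 -9.4 ] M [-0.114  0.54   0.034] p [0.6184 0.0942 0.2045] yaw 142.6 q6 -0.805 e [ 0.13 -0.91 -1.27]
tool F 3.0499380643488134 -3.9940809394898302
```

Request:
jog_arm:
  series: "0.0003 -0.0006 0 0;0 0 -0.0001 -4;0 0 -0.0001 -4;0 0 0 0;0 0 0 0"

```text
clock: 12.55
tcp_pos: [0.6182, 0.0941, 0.205]
eef_rot: [0.255, 0.967, 0.0, 0.0]
wrist_force: [0.4, 1.3, -9.0]
gripper_width: 0.0292
grasp_force: 18.0
```

```bash
python3 s.py
```

```text
F [ 0.35  1.32 -9.03] M [ 0.209 -0.079  0.02 ] p [0.6182 0.0941 0.205 ] yaw 150.5 q6 -0.942 e [-0.13  0.04 -0.14]
tool F 0.34582551853789617 1.3250020672977039
```

Request:
jog_arm:
  series: "0 0 0 -4;0 0 0 -4;0 0 0 0;0 0 0 0"

```text
clock: 12.95
tcp_pos: [0.6181, 0.0939, 0.2049]
eef_rot: [0.187, 0.982, 0.0, 0.0]
wrist_force: [-0.3, -1.0, -7.9]
gripper_width: 0.0294
grasp_force: 18.0
```

```bash
python3 s.py
```

```text
F [-0.35 -0.97 -7.88] M [-0.149 -0.068 -0.097] p [0.6181 0.0939 0.2049] yaw 158.5 q6 -1.081 e [ 0.11 -0.01 -0.27]
tool F -0.031113563775573172 -1.0268913147475873
```

Request:
jog_arm:
  series: "0 0 0 -1.5;0 0 0 0;0 0 0 0"

```text
clock: 13.25
tcp_pos: [0.6181, 0.0939, 0.2049]
eef_rot: [0.173, 0.985, 0.0, 0.0]
wrist_force: [-0.5, -0.8, -6.0]
gripper_width: 0.0295
grasp_force: 18.0
```

```bash
python3 s.py
```

```text
F [-0.47 -0.75 -6.  ] M [-0.215 -0.186 -0.25 ] p [0.6181 0.0939 0.2049] yaw 160.1 q6 -1.11 e [ 0.25  0.12 -0.29]
tool F 0.18574905175490874 -0.8694161705818607
```

Snug is felt: the resistance rose from about 0.02 to 0.25 N m. I'll let go.

Request:
jog_arm:
  series: "0 0 0 0;0 0 0 0;0 0 0 0;0 0 0 0;0 0 0 0"
  grip: 0.6

```text
clock: 13.75
tcp_pos: [0.618, 0.094, 0.2049]
eef_rot: [0.172, 0.985, 0.0, 0.0]
wrist_force: [0.6, 0.1, 0.1]
gripper_width: 0.0545
grasp_force: 0.0
```

Request:
jog_arm:
  series: "0 0 -0.015 0;0 0 -0.02 0;0 0 -0.02 0;0 0 -0.02 0;0 0 -0.01 0;0 0 0 0;0 0 0 0"

```text
clock: 14.45
tcp_pos: [0.6176, 0.0939, 0.2894]
eef_rot: [0.172, 0.985, -0.0, -0.0]
wrist_force: [-0.1, -0.3, -0.3]
gripper_width: 0.0547
grasp_force: 0.0
```

```bash
python3 - <<'E'
from h import *
from bench import get_obs,get_image
from scipy.spatial.transform import Rotation as R
o=get_obs();im=get_image("wrist")
T=np.eye(4);T[:3,:3]=R.from_quat(o["eef_rot"]).as_matrix();T[:3,3]=o["tcp_pos"];T=T@im["mount"]
np.savez("w4.npz",T=T,**im);cv2.imwrite("pics/w4.png",im["color"])
K=im["intrinsics"];print(o["tcp_pos"],o["eef_rot"],o["wrist_force"])
for z in(.203,.216):
    p=np.linalg.inv(T)@np.array([.6195,.0935,z,1]);print(z,(K@np.array([p[0],-p[1],-p[2]])/-p[2])[:2])
E
```

```text
[0.61762748 0.09394735 0.28937687] [ 1.72295537e-01  9.85045291e-01 -2.71809901e-05 -1.50582864e-04] [-0.05393865 -0.29887701 -0.34412553]
0.203 [321.04920006 213.90092208]
0.216 [321.08125958 218.35615599]
```

View pics/w4.png

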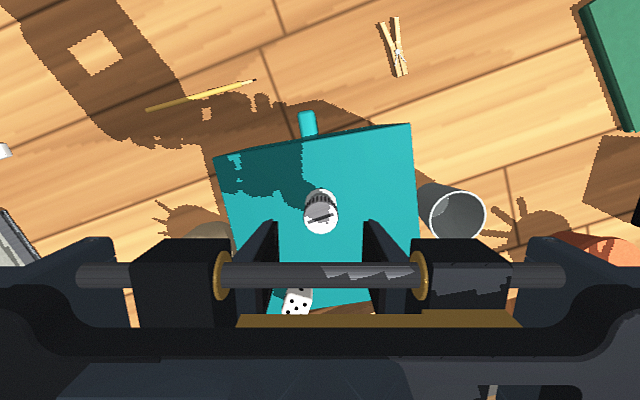

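The knob is at (320,217), matching the prediction for z = 0.216, so it stays parked up. The tab is at (308,123). Next I'll move above the tab with the jaws along the unit's y.

Request:
jog_arm:
  series: "0.021 -0.004 0 0;0.021 -0.004 0 0;0.021 -0.004 0 0;0.0205 -0.004 0 0;0 0 0 -5.4;0 0 0 -5.3;0 0 0.02 0;0 0 0.02 0;0 0 0.02 0;0 0 0 0;0 0 0 0"

```text
clock: 15.6
tcp_pos: [0.5336, 0.1072, 0.2295]
eef_rot: [0.08, 0.997, -0.0, -0.001]
wrist_force: [0.5, 0.3, 0.8]
gripper_width: 0.0547
grasp_force: 0.0
```

```bash
python3 - <<'E'
from h import *
from bench import get_obs,get_image
from scipy.spatial.transform import Rotation as R
o=get_obs();im=get_image("wrist")
T=np.eye(4);T[:3,:3]=R.from_quat(o["eef_rot"]).as_matrix();T[:3,3]=o["tcp_pos"];T=T@im["mount"]
np.savez("w5.npz",T=T,**im);cv2.imwrite("pics/w5.png",im["color"])
K=im["intrinsics"];print(o["tcp_pos"],o["eef_rot"],o["wrist_force"])
for P in((.5395,.106,.149),(.6195,.0935,.216),(.5335,.107,.149)):
    p=np.linalg.inv(T)@np.array([*P,1]);print(P,(K@np.array([p[0],-p[1],-p[2]])/-p[2])[:2])
E
```

```text
[0.53364697 0.10720044 0.22947134] [ 7.96860476e-02  9.96819748e-01 -1.92030347e-04 -6.97737798e-04] [0.52626405 0.27644289 0.77671467]
(0.5395, 0.106, 0.149) [320.5694547 220.4157808]
(0.6195, 0.0935, 0.216) [321.0435443  353.47959911]
(0.5335, 0.107, 0.149) [320.61032002 213.91483779]
```

View pics/w5.png

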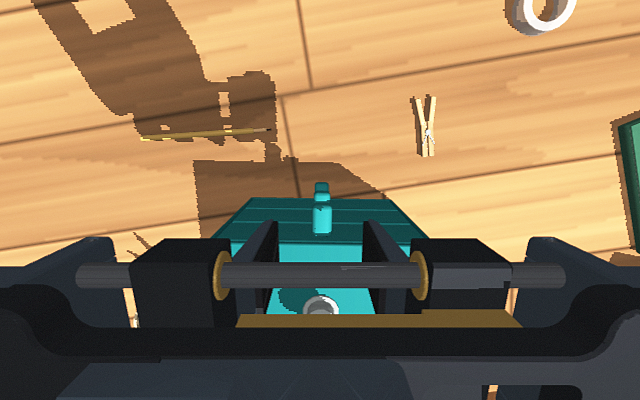

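The tab's top is at columns 313–331, centre 322.5, against 320.6 for the TCP axis, so I need a 1 mm correction. The knob is still up at (321,310).

Request:
jog_arm:
  series: "0 0.0012 0.015 0;0 0 0.02 0;0 0 0.02 0;0 0 0.02 0;0 0 0.018 0;0 0 0 0;0 0 0 0"

```text
clock: 16.35
tcp_pos: [0.5342, 0.1085, 0.1369]
eef_rot: [0.08, 0.997, -0.0, -0.0]
wrist_force: [0.2, 0.3, -0.5]
gripper_width: 0.0545
grasp_force: 0.0
```

Request:
jog_arm:
  series: "0 0 0 0;0 0 0 0;0 0 0 0;0 0 0 0;0 0 0 0;0 0 0 0"
  grip: 0.1
  force: 10

```text
clock: 16.95
tcp_pos: [0.5342, 0.1084, 0.1369]
eef_rot: [0.08, 0.997, 0.0, 0.0]
wrist_force: [-1.2, -0.2, 2.9]
gripper_width: 0.0179
grasp_force: 10.0
```

Request:
jog_arm:
  series: "0.001 0 0 0;0.002 0 0 0;0.002 0 0 0;0 0 0 0"

```text
clock: 17.35
tcp_pos: [0.5289, 0.1093, 0.1369]
eef_rot: [0.08, 0.997, 0.0, -0.0]
wrist_force: [-1.5, 1.1, 4.9]
gripper_width: 0.0182
grasp_force: 10.0
```

Moving freely, with about 1.5 N of resistance.

Request:
jog_arm:
  series: "0.005 0 0 0;0.008 0 0 0;0.008 0 0 0;0.008 0 0 0;0.008 0 0 0;0.008 0 0 0;0.008 0 0 0;0.008 0 0 0;0.008 0 0 0;0.005 0 0 0;0 0 0 0;0 0 0 0"

```text
clock: 18.55
tcp_pos: [0.4556, 0.122, 0.1369]
eef_rot: [0.08, 0.997, 0.001, 0.0]
wrist_force: [1.5, 14.4, 1.3]
gripper_width: 0.0177
grasp_force: 10.0
```

Request:
jog_arm:
  series: "0 0 0 0;0 0 0 0;0 0 0 0;0 0 0 0;0 0 0 0"
  grip: 0.6

```text
clock: 19.05
tcp_pos: [0.4559, 0.1209, 0.1366]
eef_rot: [0.08, 0.997, -0.0, -0.0]
wrist_force: [0.5, 0.3, 0.2]
gripper_width: 0.0537
grasp_force: 0.0
```

Request:
jog_arm:
  series: "0 0 -0.015 0;0 0 -0.03 0;0 0 -0.03 0;0 0 -0.03 0;0 0 -0.03 0;0 0 0 0;0 0 0 0;0 0 0 0"

```text
clock: 19.85
tcp_pos: [0.4555, 0.1208, 0.2706]
eef_rot: [0.08, 0.997, -0.0, -0.001]
wrist_force: [-0.3, 0.4, -0.5]
gripper_width: 0.0549
grasp_force: 0.0
```

```bash
python3 - <<'E'
from h import *
from bench import get_obs,get_image
im=get_image("scene");cv2.imwrite("pics/s9.png",im["color"][120:320,200:480].repeat(2,0).repeat(2,1))
print(get_obs()["tcp_pos"])
E
```

```text
[0.45546833 0.12084533 0.27051369]
```

View pics/s9.png

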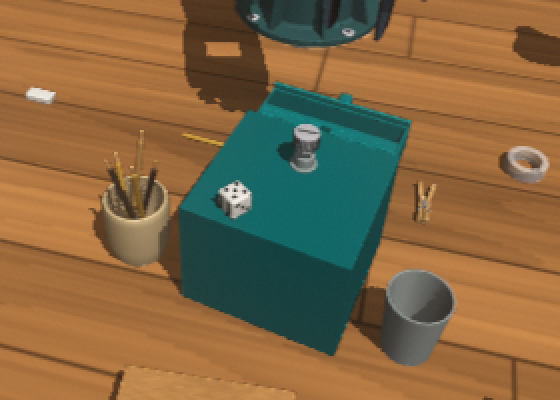

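The drawer is out about 78 mm, the knob stands up off its bushing, and everything else is in place. The gripper is clear.

```bash
python3 -c "
from bench import order
print(order.close_job())"
```

```text
the job is handed in; nothing more can be done
None
```

The screw is parked up and snug at about 0.25 N m, the top drawer is out about 78 mm with the gripper clear, and the job is handed in; the hand-in returned no verdict.

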